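# Load the paint shaker, shut the flip caps and start it

### The arm

A 6-joint arm with a two-finger parallel gripper is mounted at the origin on the work surface. World frame = base frame: x ahead of the robot, y to its left, z up, the work surface at z = 0. Lengths are in mm, angles in degrees, forces in N, time in s.
With the tool pointing down it reaches from about 300 to 850 mm from the base axis. Payload 4.2 kg.
Tool frame: the origin (TCP) lies midway between the tips of the shut fingers; the grasp point (between the pads) lies 19 mm behind it; z points along the fingers, y is the line along which they close (so a half turn about z gives the same grasp; the last joint's range is limited). The gripper opens to 91 mm and grips with 3 to 60 N. Pads are 32 mm wide; open, the fingers measure 118 mm over their backs; the gripper's body (76 mm by 178 mm) begins 60 mm behind the grasp point.
Start: joints at [-75.688, 18.312, 89.639, -0, 72.044, -1.146], TCP at [153.262, -554.215, 213.976] pointing down, gripper open.
Joint ranges: [-177.97, 177.97], [-48.28, 115.42], [12.27, 149.76], [-77.06, 257.06], [2.81, 150.46], [-146.56, 146.56]. Speed limits (degrees/s): [147.25, 147.25, 180, 180, 180, 180].

### API

Orientations are given as [roll, pitch, yaw] about the fixed x, y, z axes, in that order (R = Rz(yaw) Ry(pitch) Rx(roll)).
In Python, from workcell import env gives the robot as it stands.
- The arm moves only by the tool send_rows, never from a script. Its argument "steps" is a list that holds one entry, the list of rows, each a list of 5 numbers: the shift along the tool's x, y, z scaled (see below), then the turn about the tool's z scaled (see below), then the opening, from 0 (shut) to 1 (fully open). In form: [[[dx, dy, dz, yaw, fingers], ...]]. A call has 1 to 5 rows; each row shifts and turns the commanded pose from where the row before left it, along the tool's axes as they then stand; what a row does not reach is not made up. The controller multiplies each number of a shift by 0.04 m and each number of a turn by 0.12 rad. A row lasts 1/12 s, in which the tool goes at most 41.7 mm and 7.16 degrees, less where a joint would pass 70% of its speed; a pose out of reach is approached as far as the arm can. A call with a number of a shift or a turn outside -1 to 1 is refused whole. A call with a gripper value outside its range is refused whole. The fingers move at their own pace and stop on an object; "squeeze" is the grip in N (left out, the last holds). Time passes only in rows, so rows that do not move let the fingers close. It gives the time, the measured TCP pose, the force, the opening and the grip force at its end, in the units of the state.
- env.state(): the state, without advancing time (a new reading comes with each control period).
- env.grab_frame(name): name is "scene" or "top" or "wrist"; returns a dict with "pixels" (420x560x3 uint8, red, green, blue), "depth" (420x560 float32, mm along the optical axis (not along the pixel's ray), 0 where there is no reading), "intrinsics" (3x3 intrinsics, pixels), "cam_to_world" (4x4, takes a point from camera to world coordinates). Camera axes: x right, y down, z forward; pixel columns grow to the right and rows downward; lengths in mm; the calibration is good to about 2 mm. The wrist camera is an equidistant fisheye: a pixel r from the principal point sees the ray r / f radians off the axis. A picture is of the moment at which its call begins.
- env.job_done(): hands the job in; it is judged then, once.
The state is a dict: "time_s": time; "qpos": joint angles; "qvel": joint speeds; "effort": joint torques, N m; "ee_pos": TCP position; "ee_rot": TCP orientation; "force": force on the tool from outside, world axes, zero at the start; "torque": the same for the moment, N m; "gripper_width": finger opening in mm; "gripper_force": force on a finger pad.
Only numpy, scipy, OpenCV 4.12 (cv2) and the standard library are available. Lean on these libraries where they do the work, as an engineer would, in place of code of your own. Each camera call takes 0.05 s, during which the arm holds its last target. There are 200 camera calls.

### The job

Get the paint shaker going: stand the loose flip-cap paint bottle from the work board upright in the shaker's empty cradle (set it down, do not drop it) and press every open cap on the bottles in the shaker fully shut. Only when that is all done, press the shaker's start button, the wider of the two, fully down and let it come back up. Leave the narrow button alone, and do not knock or shift the other things on the board.

Things in the scene. Friction and masses are not known exactly. Their poses are not given: they have to be found in the camera images.
- shaker: Fixed bench paint shaker, a white box 180 mm (x) by 270 mm (y) by 60 mm high with a flat grey deck on top. Origin: centre of its underside, on the table; z up. Along its +x half stands a row of four places 58 mm apart (parallel to its y, at x = +40 mm): three fixed bottles and one empty cradle, in any order. The two buttons stand near its -x edge.
- cradle: Fixed empty cradle in the row on the shaker's deck, a low round aluminium cup: outer diameter 52 mm, inner diameter 46 mm, rim 12 mm high, inner floor 3 mm above its underside. Origin: centre of its underside, on the deck (60 mm above the table); z up.
- bottle_a: Fixed paint bottle clamped in the shaker: white plastic, 36 mm diameter, standing in a solid 50 mm diameter, 12 mm high aluminium foot. Origin: centre of the foot's underside, on the shaker's deck; z up. Top of its shut cap 63 mm above the origin. Its flip cap hinges on the bottle's +x side: the hinge line is parallel to its y axis, at x = +18 mm, z = 55 mm.
- cap_a (a joint): Hinge of the grey flip cap of bottle_a, rad: 0 shut, 1.57 upright, more (to 2.1) leaning back to the bottle's +x side. The cap is a disc 32 mm across, 10 mm thick (2 mm below to 8 mm above the hinge line when shut), its middle 18 mm from the hinge, with a thumb tab on the far side reaching 40 mm from the hinge. It stays where it is left.
- bottle_b: Fixed paint bottle clamped in the shaker: white plastic, 36 mm diameter, standing in a solid 50 mm diameter, 12 mm high aluminium foot. Origin: centre of the foot's underside, on the shaker's deck; z up. Top of its shut cap 63 mm above the origin. Its flip cap hinges on the bottle's +x side: the hinge line is parallel to its y axis, at x = +18 mm, z = 55 mm.
- cap_b (a joint): Hinge of the grey flip cap of bottle_b, rad: 0 shut, 1.57 upright, more (to 2.1) leaning back to the bottle's +x side. The cap is a disc 32 mm across, 10 mm thick (2 mm below to 8 mm above the hinge line when shut), its middle 18 mm from the hinge, with a thumb tab on the far side reaching 40 mm from the hinge. It stays where it is left.
- bottle_c: Fixed paint bottle clamped in the shaker: white plastic, 36 mm diameter, standing in a solid 50 mm diameter, 12 mm high aluminium foot. Origin: centre of the foot's underside, on the shaker's deck; z up. Top of its shut cap 63 mm above the origin. Its flip cap hinges on the bottle's +x side: the hinge line is parallel to its y axis, at x = +18 mm, z = 55 mm.
- cap_c (a joint): Hinge of the grey flip cap of bottle_c, rad: 0 shut, 1.57 upright, more (to 2.1) leaning back to the bottle's +x side. The cap is a disc 32 mm across, 10 mm thick (2 mm below to 8 mm above the hinge line when shut), its middle 18 mm from the hinge, with a thumb tab on the far side reaching 40 mm from the hinge. It stays where it is left.
- start_top (a point): Centre of the top face of the start button, the wider of two black round push buttons on the shaker: 34 mm diameter, in a 50 mm grey round housing. Its top stands 24 mm above the deck when up; it is pressed straight down.
- start (a joint): Travel of the start button, m: 0 = up, 0.008 = fully down. A spring brings it back; about 5 N holds it fully down.
- stop_top (a point): Centre of the top face of the other, narrow push button: 20 mm diameter, in a 36 mm grey round housing; also 24 mm above the deck. Not to be pressed.
- stop (a joint): Travel of the narrow button, m: 0 = up, 0.008 = fully down.
- board: Fixed plywood work board lying on the table, 240 by 240 mm, 6 mm thick. Origin: centre of its underside. The loose bottle and three other things stand on it.
- bottle_d: Loose flip-cap paint bottle, shut (its cap does not open), about 80 g: white plastic, 36 mm diameter up to 43 mm, grey cap 32 mm across on top with a thumb tab that reaches 22 mm from the axis at 53 to 57 mm height; 60 mm high in all. Origin: centre of its underside; z is its axis, up.
- brush_cup: Bystander: white cup, 72 mm diameter at the rim, 80 mm high, full of brushes that reach to 145 mm. Loose. Origin: centre of its underside.
- glue: Bystander: white plastic glue bottle, 40 mm diameter, 90 mm high, loose. Origin: centre of its underside.
- thinner: Bystander: glass jar with black lid, 58 mm diameter, 70 mm high, loose. Origin: centre of its underside.
There are look-alikes about, which are no part of the job. Leave any orange, purple or red look-alike of the bottle_d alone.

How it is judged:
By the outcome, as a careful person would: the job done as asked, in the order asked, and still so for the second after the job is handed in, with the robot touching nothing.
It also fails if it takes over 64 s, if anything falls off the work surface, if the arm or the gripper's body presses on something with over 40 N, if the wrist force passes 120 N, or if a joint passes its speed limit or range.

## Working session

There is one attempt and no reset: what is moved stays moved. The work goes in short steps, Python scripts to look and compute and a tool call to move; the robot and the scene stay as the last step left them, time stands still between calls to the robot, and variables do not carry over. Pictures are saved under pics/ and viewed, at most 10 in all, crops included, and the job is handed in when it is done.

Besides the shell and the picture viewer there is one more tool, called after "Emit:" by a JSON object that holds its "fn" and its "kwargs", one argument or row to a line. send_rows: Moves the arm, as the interface text tells. Shifts and turns lie within -1 to 1; 1 stands for 0.04 m of shift or 0.12 rad of turn. Its arguments: {"type":"object","properties":{"steps":{"type":"array"},"squeeze":{"type":"number"}},"required":["steps"]}

```bash
mkdir -p pics
cat > h.py <<'E'
from workcell import env
import numpy as np, cv2
def grab(n):
    f=env.grab_frame(n); np.savez(f'{n}.npz',**f); return f
def load(n): return np.load(f'{n}.npz')
def cloud(f):
    K=f['intrinsics'];d=f['depth'];v,u=np.mgrid[:420,:560]
    P=np.stack([(u-K[0,2])/K[0,0]*d,(v-K[1,2])/K[1,1]*d,d,np.ones_like(d)],-1)
    return (P@f['cam_to_world'].T)[...,:3]
E
python3 - <<'E'
from h import *
for n in('scene','top'):
    f=grab(n); cv2.imwrite(f'pics/{n}0.png',cv2.resize(f['pixels'][...,::-1],(800,600),interpolation=cv2.INTER_CUBIC)); print(f['cam_to_world'].round(2),f['intrinsics'])
print(env.state())
E
```

```text
[[-9.0000e-01  3.8000e-01 -2.3000e-01  7.7926e+02]
 [ 4.4000e-01  7.5000e-01 -4.9000e-01  3.6984e+02]
 [-1.0000e-02 -5.4000e-01 -8.4000e-01  7.5833e+02]
 [ 0.0000e+00  0.0000e+00  0.0000e+00  1.0000e+00]] [[379.70891763   0.         286.56731585]
 [  0.         379.70891763 203.50288109]
 [  0.           0.           1.        ]]
[[ 0.0000e+00 -9.9000e-01  1.3000e-01  4.6735e+02]
 [-1.0000e+00 -0.0000e+00 -1.0000e-02  1.2340e+01]
 [ 1.0000e-02 -1.3000e-01 -9.9000e-01  9.7497e+02]
 [ 0.0000e+00  0.0000e+00  0.0000e+00  1.0000e+00]] [[534.28821084   0.         283.27840799]
 [  0.         534.28821084 204.04810138]
 [  0.           0.           1.        ]]
{'time_s': 0.1, 'qpos': array([-7.56892647e+01,  1.83482998e+01,  8.96991747e+01, -2.89677232e-04,
        7.20428697e+01, -1.14497713e+00]), 'qvel': array([ 0.02623101, -0.00582625, -0.21806833, -0.01548816, -0.0680032 ,
       -0.05993986]), 'effort': array([ 3.63442978e-04, -4.13332593e+01, -2.32510167e+01,  7.29466346e-02,
        4.21791477e-02, -6.01073725e-05]), 'ee_pos': array([ 153.13239138, -553.77419729,  213.20275475]), 'ee_rot': array([-1.79909668e+02, -1.52991272e-03,  1.54558007e+01]), 'force': array([0.3853767 , 0.44898641, 0.64817808]), 'torque': array([-0.02962292, -0.00323716,  0.0077519 ]), 'gripper_force': 0.0, 'gripper_width': 91.00573835401997}
```

View pics/scene0.png

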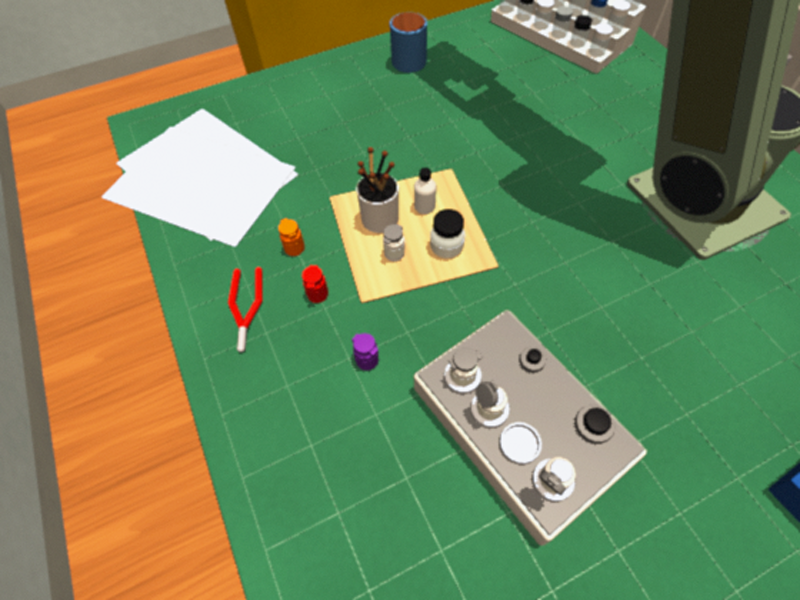

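View pics/top0.png

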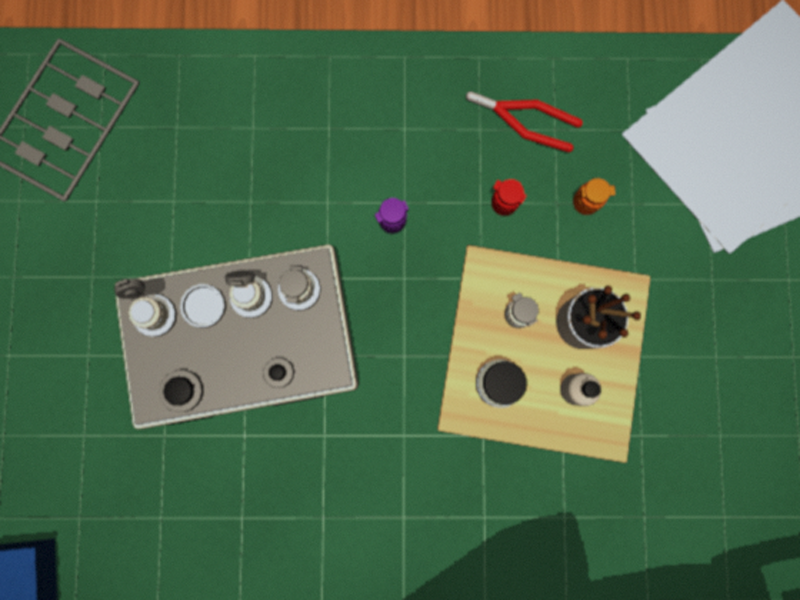

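The top view (800x600 px) shows:
- **Shaker:** caps at (150,313) open, (248,295) open and (297,287) looking shut. The cradle is at (203,305), the wide button at (180,390) and the narrow one at (278,372).
- **Bottle candidates:** grey/white at (522,310) on the board, purple at (392,213), red at (508,196) and orange at (595,195). Only the grey/white one on the board fits the description.

I'll confirm with an enlarged crop.

Run:
```python
from h import *
t=load('top');s=load('scene')
def crop(f,x0,y0,w,h,k): return cv2.resize(f['pixels'][y0:y0+h,x0:x0+w,::-1],None,fx=k,fy=k,interpolation=cv2.INTER_CUBIC)
a=crop(t,80,165,180,140,4.4)[:600,:800]; cv2.imwrite('pics/c1.png',a)
L=crop(s,280,215,190,160,2.1); R=crop(t,335,190,100,84,4)
c=np.zeros((336,800,3),np.uint8); c[:336,:399]=L[:336,:399]; c[:336,400:800]=R; cv2.imwrite('pics/c2.png',c)
P=cloud(t); z=P[...,2]
def rect(lo,hi,xr,yr):
    m=(z>lo)&(z<hi)&(P[...,0]>xr[0])&(P[...,0]<xr[1])&(P[...,1]>yr[0])&(P[...,1]<yr[1])
    q=P[m]; print(len(q),q.mean(0).round(1),cv2.minAreaRect(q[:,:2].astype(np.float32)))
def at(u,v): return P[int(v*.7),int(u*.7)].round(1)
for n,p in dict(deck=(230,350),cr=(203,305),b1=(150,313),b2=(248,295),b3=(297,287),start=(180,390),stop=(278,372),d=(522,310),thin=(502,383),glue=(584,388),brush=(595,318)).items(): print(n,at(*p))
rect(54,66,(300,700),(50,450))
rect(50,72,(430,540),(-150,-60))
```

```text
deck [514.5 207.   60.9]
cr [567.5 241.2  60.8]
b1 [551.9 287.2 112.8]
b2 [573.8 179.2 109.1]
b3 [582.2 122.5 121.9]
start [465.5 259.8  83.8]
stop [487.  147.   83.3]
d [ 561.2 -141.    66.9]
thin [ 474.4 -114.8   73. ]
glue [ 469.5 -207.3   87.1]
brush [ 549.7 -219.6  100. ]
11779 [524.8 198.1  59.4] ((530.97265625, 203.4793701171875), (177.1876220703125, 267.5958251953125), 10.322958946228027)
57 [ 470.6 -103.2   61.3] ((471.30340576171875, -115.87210845947266), (46.828861236572266, 45.98234558105469), 76.77711486816406)
```

View pics/c1.png

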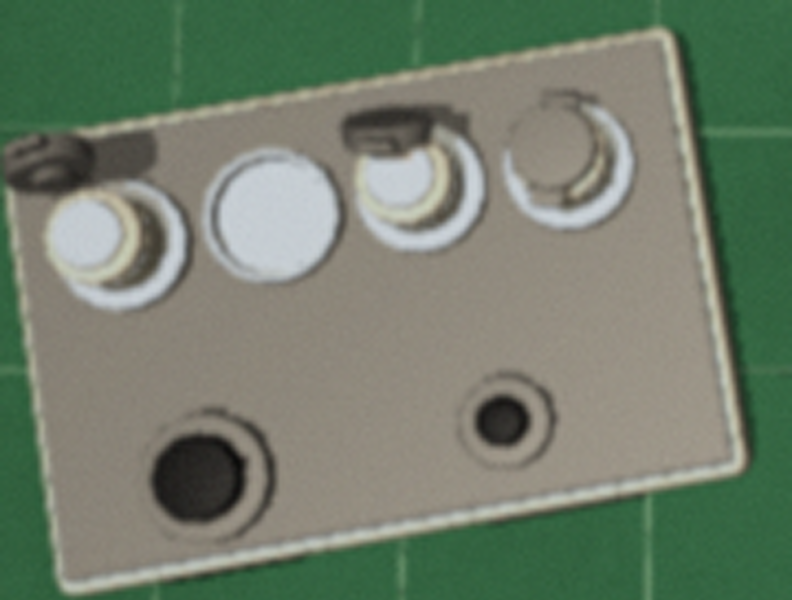

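View pics/c2.png

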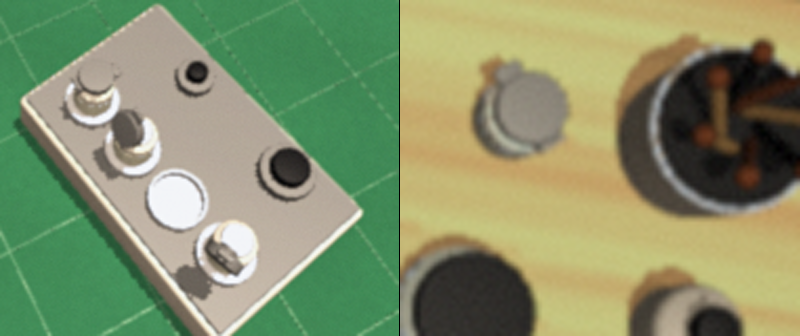

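The crops confirm the grey-capped white bottle on the board is bottle_d, with its tab pointing up-left at crop (510,72). Caps at c1 (50,160) and (390,130) are open and the one at (560,150) looks shut. Next I refine the measurements.

Run:
```python
from h import *
P=cloud(load('top')).reshape(-1,3)
def near(c,r,lo,hi): return P[(np.hypot(P[:,0]-c[0],P[:,1]-c[1])<r)&(P[:,2]>lo)&(P[:,2]<hi)]
def circ(q):
    A=np.c_[2*q[:,:2],np.ones(len(q))]; s=np.linalg.lstsq(A,(q[:,:2]**2).sum(1),rcond=None)[0]; return s[:2].round(1),round(float(np.sqrt(s[2]+s[0]**2+s[1]**2)),1)
def rep(n,q): print(n,len(q),q.mean(0).round(1),q.std(0).round(1),[x if isinstance(x,float) else np.round(x,1) for x in cv2.minEnclosingCircle(q[:,:2].astype(np.float32))])
q=near((566,240),30,66,76); rep('ring',q); print(circ(q))
rep('start',near((465,260),30,79,90)); rep('stop',near((487,147),22,79,90))
rep('starthousing',near((465,260),30,63,79)); print(np.histogram(near((465,260),30,58,90)[:,2],bins=range(58,90,2)))
th=np.radians(10.32);X=np.array([np.cos(th),np.sin(th)]);Y=np.array([-X[1],X[0]]);C=np.array([531,203.5])
for y in(87,-29,-87):
    c=C+40*X+y*Y; q=near(c,45,104,165); l=(q[:,:2]-c)@np.c_[X,Y]; k=np.abs(l[:,1])<25
    print(y,c.round(1)); l=np.c_[l,q[:,2]][k]
    for a in range(-24,46,6):
        m=(l[:,0]>=a)&(l[:,0]<a+6)
        if m.any(): print(a,m.sum(),l[m,1].mean().round(1),l[m,2].min().round(),np.median(l[m,2]).round(1),l[m,2].max().round(1))
q=near((561,-141),30,64,72); rep('dcap',q); print(circ(q))
q=near((561,-141),30,55,64); rep('dtab',q)
q=near((550,-220),75,90,160); print('brush',q.min(0),q.max(0)); q=near((550,-220),75,75,86);rep('cup',q)
rep('thin',near((474,-115),40,66,76)); rep('glue',near((470,-207),30,60,95))
```

```text
ring 200 [564.1 239.7  70.5] [16.6 17.5  2.1] [array([564.5, 239.7]), 26.11224937438965]
(array([564.5, 239.4]), 24.1)
start 327 [464.5 261.1  83.2] [8.4 8.3 1.8] [array([464.4, 261.7]), 16.783588409423828]
stop 113 [486.  147.7  83.2] [4.9 4.9 1.6] [array([486.1, 147.9]), 9.808670043945312]
starthousing 405 [464.5 257.8  71.1] [15.1 14.8  2.5] [array([465.7, 259.6]), 28.950763702392578]
(array([106,  89,  28,   9,  16,  67, 161, 113,  17,   8,  24,  52, 145,
        92,  17]), array([58, 60, 62, 64, 66, 68, 70, 72, 74, 76, 78, 80, 82, 84, 86, 88]))
87 [554.8 296.3]
-24 6 0.6 105.0 106.5 109.5
-18 56 -0.5 104.0 108.2 113.4
-12 74 -1.0 105.0 111.4 116.1
-6 74 -1.3 105.0 111.1 115.6
0 79 -1.1 104.0 111.8 114.8
6 51 -0.8 105.0 111.0 116.1
12 90 4.1 104.0 129.1 141.4
18 105 2.0 121.0 139.9 149.0
24 79 0.6 128.0 145.0 155.2
30 11 -3.1 135.0 143.2 151.3
-29 [575.5 182.1]
-18 39 -0.3 104.0 107.5 113.1
-12 69 -0.1 104.0 110.2 116.4
-6 77 -0.6 105.0 111.6 115.6
0 119 -1.2 105.0 113.2 154.5
6 96 -2.9 106.0 142.3 152.9
12 54 -2.1 131.0 140.5 147.9
18 34 0.4 123.0 129.7 138.8
24 1 7.2 121.0 121.
[... 151 characters left out ...]
.6 104.0 122.4 125.7
6 58 -0.3 105.0 122.0 125.7
12 33 -3.4 114.0 120.0 124.4
18 8 -1.2 115.0 117.7 120.3
dcap 211 [ 561.3 -145.3   66. ] [8.  7.8 1.3] [array([ 561.4, -143. ]), 19.44826889038086]
(array([ 561.2, -145.3]), 11.1)
dtab 105 [ 562.6 -144.1   62.4] [11.9  9.1  1.7] [array([ 562.7, -144.5]), 20.793115615844727]
brush [ 475.99247922 -257.45765076   90.01821957] [ 581.419843   -196.87022716  152.88577773]
cup 483 [ 546.9 -221.8   84.2] [20.9 19.6  2.1] [array([ 530.6, -221.7]), 56.019386291503906]
thin 488 [ 474.3 -117.9   74.3] [12.9 13.3  1.5] [array([ 474.5, -118.9]), 25.81480598449707]
glue 327 [ 466.8 -211.4   72.9] [10.1  8.4 10.7] [array([ 466.8, -215.5]), 19.318683624267578]
```

```bash
cat >> h.py <<'E'
def plan(wps,fing,step=0.9,start=None):
    """wps: list of (x,y,z,yaw,step|None); prints rows in tool units, 5 per call"""
    if start is None:
        s=env.state(); p=np.array(s['ee_pos']);w=s['ee_rot'][2]; print('at',p.round(1),round(w,1),s['time_s'])
    else: p,w=np.array(start[:3],float),start[3]
    rows=[]
    for x,y,z,yaw,*st in wps:
        t=np.array([x,y,z],float); dyw=(yaw-w+180)%360-180
        n=int(np.ceil(max(np.linalg.norm(t-p)/40/(st[0] if st else step),abs(np.radians(dyw))/.12/.9,1)))
        p0,w0=p.copy(),w
        for k in range(1,n+1):
            d=(p0+(t-p0)*k/n)-p; c,s_=np.cos(np.radians(w)),np.sin(np.radians(w))
            r=[round(v/40,2) for v in (d[0]*c+d[1]*s_,d[0]*s_-d[1]*c,-d[2])]
            u=round(-np.radians(w0+dyw*k/n-w)/.12,2)
            p=p+40*np.array([r[0]*c+r[1]*s_,r[0]*s_-r[1]*c,-r[2]]); w-=np.degrees(u*.12)
            rows.append(r+[u,fing])
    for i in range(0,len(rows),5): print(str([rows[i:i+5]]).replace(' ',''))
    print('end',p.round(1),round(w,1))
TH=np.radians(10.32);X=np.array([np.cos(TH),np.sin(TH)]);Y=np.array([-X[1],X[0]]);C=np.array([531,203.5])
def loc(x,y,z,yaw=100.3,*st): q=C+x*X+y*Y; return (q[0],q[1],z,yaw,*st)
E
python3 - <<'E'
from h import *
plan([loc(40+64,87,200)],0)
E
```

```text
at [ 153.1 -553.8  213.2] 15.5 0.1
[[[np.float64(0.6),np.float64(-0.63),np.float64(0.01),np.float64(-0.44),0],[np.float64(0.64),np.float64(-0.6),np.float64(0.01),np.float64(-0.44),0],[np.float64(0.67),np.float64(-0.56),np.float64(0.02),np.float64(-0.44),0],[np.float64(0.7),np.float64(-0.53),np.float64(0.01),np.float64(-0.44),0],[np.float64(0.72),np.float64(-0.49),np.float64(0.01),np.float64(-0.44),0]]]
[[[np.float64(0.75),np.float64(-0.45),np.float64(0.01),np.float64(-0.44),0],[np.float64(0.77),np.float64(-0.41),np.float64(0.01),np.float64(-0.45),0],[np.float64(0.79),np.float64(-0.37),np.float64(0.01),np.float64(-0.44),0],[np.float64(0.81),np.float64(-0.33),np.float64(0.02),np.float64(-0.44),0],[np.float64(0.83),np.float64(-0.28),np.float64(0.01),np.float64(-0.44),0]]]
[[[np.float64(0.84),np.float64(-0.24),np.float64(0.01),np.float64(-0.44),0],[np.float64(0.85),np.float64(-0.19),np.float64(0.01),np.float64(-0.44),0],[np.float64(0.86),np.float64(-0.15),np.float64(0.01),np.float64(-0.44),0],[np.float64(0.87),np.float64(-0.11),np.float64(0.02),np.float64(-0.44),0],[np.float64(0.87),np.f
[... 343 characters left out ...]
4),0],[np.float64(0.85),np.float64(0.17),np.float64(0.02),np.float64(-0.44),0]]]
[[[np.float64(0.85),np.float64(0.21),np.float64(0.01),np.float64(-0.45),0],[np.float64(0.83),np.float64(0.27),np.float64(0.01),np.float64(-0.44),0],[np.float64(0.82),np.float64(0.3),np.float64(0.01),np.float64(-0.44),0],[np.float64(0.8),np.float64(0.35),np.float64(0.01),np.float64(-0.44),0],[np.float64(0.78),np.float64(0.39),np.float64(0.01),np.float64(-0.44),0]]]
[[[np.float64(0.76),np.float64(0.43),np.float64(0.02),np.float64(-0.44),0],[np.float64(0.74),np.float64(0.47),np.float64(0.01),np.float64(-0.44),0],[np.float64(0.71),np.float64(0.51),np.float64(0.01),np.float64(-0.44),0]]]
end [617.6 307.7 200. ] 100.3
```

Emit:
{"fn": "send_rows", "kwargs": {
  "steps": [
    [[0.6, -0.63, 0.01, -0.44, 0], [0.64, -0.6, 0.01, -0.44, 0], [0.67, -0.56, 0.01, -0.44, 0], [0.7, -0.53, 0.01, -0.44, 0], [0.72, -0.49, 0.01, -0.44, 0]]
  ]
}}

```text
time_s: 0.52
ee_pos: [236.5, -398.6, 211.5]
ee_rot: [-180.0, -0.0, 30.7]
force: [0.1, 0.1, -0.6]
gripper_width: 60.7
gripper_force: 0.0
```

Emit:
{"fn": "send_rows", "kwargs": {
  "steps": [
    [[0.75, -0.45, 0.01, -0.44, 0], [0.77, -0.41, 0.01, -0.45, 0], [0.79, -0.37, 0.01, -0.44, 0], [0.81, -0.33, 0.02, -0.44, 0], [0.83, -0.28, 0.01, -0.44, 0]]
  ]
}}

```text
time_s: 0.93
ee_pos: [319.3, -244.8, 209.3]
ee_rot: [-180.0, 0.0, 45.9]
force: [0.1, -0.5, 0.3]
gripper_width: 27.7
gripper_force: 0.0
```

Emit:
{"fn": "send_rows", "kwargs": {
  "steps": [
    [[0.84, -0.24, 0.01, -0.44, 0], [0.85, -0.19, 0.01, -0.44, 0], [0.86, -0.15, 0.01, -0.44, 0], [0.87, -0.11, 0.02, -0.44, 0], [0.87, -0.05, 0.01, -0.44, 0]]
  ]
}}

```text
time_s: 1.35
ee_pos: [402.3, -91.1, 207.0]
ee_rot: [-180.0, 0.0, 61.1]
force: [0.9, -0.5, -0.1]
gripper_width: 0.2
gripper_force: 0.0
```

Emit:
{"fn": "send_rows", "kwargs": {
  "steps": [
    [[0.88, -0.02, 0.01, -0.44, 0], [0.87, 0.04, 0.01, -0.44, 0], [0.87, 0.08, 0.01, -0.44, 0], [0.87, 0.13, 0.01, -0.44, 0], [0.85, 0.17, 0.02, -0.44, 0]]
  ]
}}

```text
time_s: 1.77
ee_pos: [485.5, 62.8, 204.5]
ee_rot: [-180.0, 0.0, 76.2]
force: [1.1, -0.4, 0.8]
gripper_width: 0.2
gripper_force: 0.0
```

Emit:
{"fn": "send_rows", "kwargs": {
  "steps": [
    [[0.85, 0.21, 0.01, -0.45, 0], [0.83, 0.27, 0.01, -0.44, 0], [0.82, 0.3, 0.01, -0.44, 0], [0.8, 0.35, 0.01, -0.44, 0], [0.78, 0.39, 0.01, -0.44, 0]]
  ]
}}

```text
time_s: 2.18
ee_pos: [568.2, 216.4, 202.2]
ee_rot: [-179.9, 0.0, 91.4]
force: [0.4, -1.0, 0.6]
gripper_width: 0.6
gripper_force: 0.0
```

Emit:
{"fn": "send_rows", "kwargs": {
  "steps": [
    [[0.76, 0.43, 0.02, -0.44, 0], [0.74, 0.47, 0.01, -0.44, 0], [0.71, 0.51, 0.01, -0.44, 0], [0, 0, 0, 0, 0], [0, 0, 0, 0, 0]]
  ]
}}

```text
time_s: 2.6
ee_pos: [617.6, 308.5, 199.3]
ee_rot: [-179.9, 0.1, 100.4]
force: [-0.1, -0.3, 0.2]
gripper_width: 0.5
gripper_force: 0.0
```

Emit:
{"fn": "send_rows", "kwargs": {
  "steps": [
    [[0, 0, 0.8, 0, 0], [0, 0, 0.8, 0, 0], [0, -0.2, 0, 0, 0], [0, -0.25, 0, 0, 0], [0, -0.25, 0, 0, 0]]
  ]
}}

```text
time_s: 3.02
ee_pos: [589.5, 300.8, 137.8]
ee_rot: [-180.0, 0.1, 100.2]
force: [1.4, -0.7, 0.6]
gripper_width: 0.8
gripper_force: 0.6
```

Emit:
{"fn": "send_rows", "kwargs": {
  "steps": [
    [[0, -0.2, 0, 0, 0], [0, -0.2, 0, 0, 0], [0, -0.2, 0, 0, 0], [0, -0.15, 0, 0, 0], [0, -0.15, 0, 0, 0]]
  ]
}}

```text
time_s: 3.43
ee_pos: [554.0, 295.6, 137.6]
ee_rot: [180.0, -0.0, 100.3]
force: [0.5, -0.3, 0.3]
gripper_width: 0.3
gripper_force: 0.2
```

Emit:
{"fn": "send_rows", "kwargs": {
  "steps": [
    [[0, 0, 0.1, 0, 0], [0, 0, 0.1, 0, 0], [0, 0, 0.05, 0, 0], [0, 0, 0.03, 0, 0], [0, 0, 0, 0, 0]]
  ]
}}

```text
time_s: 3.85
ee_pos: [554.7, 295.8, 125.1]
ee_rot: [-179.9, 0.0, 100.3]
force: [-1.1, 0.1, -0.9]
gripper_width: 0.2
gripper_force: 0.0
```

Emit:
{"fn": "send_rows", "kwargs": {
  "steps": [
    [[0, 0, 0.05, 0, 0], [0, 0, 0.03, 0, 0], [0, 0, 0.03, 0, 0], [0, 0, 0, 0, 0]]
  ]
}}

```text
time_s: 4.18
ee_pos: [555.0, 295.9, 123.2]
ee_rot: [179.9, -0.0, 100.3]
force: [-2.8, -1.9, 8.9]
gripper_width: 0.3
gripper_force: 4.3
```

Emit:
{"fn": "send_rows", "kwargs": {
  "steps": [
    [[0, 0, 0.05, 0, 0], [0, 0, 0, 0, 0]]
  ]
}}

```text
time_s: 4.35
ee_pos: [555.0, 295.9, 123.1]
ee_rot: [179.9, -0.0, 100.3]
force: [-4.6, -2.4, 16.4]
gripper_width: 0.3
gripper_force: 8.6
```

Emit:
{"fn": "send_rows", "kwargs": {
  "steps": [
    [[0, 0, -0.7, 0, 0], [0, 0, -0.9, 0, 0], [0, 0, -0.3, 0, 0], [0, 0, 0, 0, 0]]
  ]
}}

```text
time_s: 4.68
ee_pos: [556.9, 296.9, 199.8]
ee_rot: [179.5, -0.1, 100.3]
force: [-0.1, -0.6, 0.3]
gripper_width: 0.3
gripper_force: 0.0
```

Run:
```python
from h import *
plan([loc(40+56,-29,200),loc(96,-29,136)],0)
```

```text
at [556.9 296.9 199.8] 100.3 4.6833
[[[np.float64(-0.73),np.float64(0.34),np.float64(-0.0),np.float64(-0.0),0],[np.float64(-0.72),np.float64(0.33),np.float64(-0.0),np.float64(-0.0),0],[np.float64(-0.73),np.float64(0.34),np.float64(-0.0),np.float64(-0.0),0],[np.float64(-0.73),np.float64(0.34),np.float64(-0.01),np.float64(-0.0),0],[np.float64(0.0),np.float64(-0.0),np.float64(0.8),np.float64(-0.0),0]]]
[[[np.float64(0.0),np.float64(-0.0),np.float64(0.8),np.float64(-0.0),0]]]
end [630.8 192.  136.2] 100.3
```

Emit:
{"fn": "send_rows", "kwargs": {
  "steps": [
    [[-0.73, 0.34, 0, 0, 0], [-0.72, 0.33, 0, 0, 0], [-0.73, 0.34, 0, 0, 0], [-0.73, 0.34, 0, 0, 0], [0, 0, 0.8, 0, 0]]
  ]
}}

```text
time_s: 5.1
ee_pos: [635.2, 187.0, 167.6]
ee_rot: [179.3, 0.1, 100.1]
force: [1.0, 0.3, 0.8]
gripper_width: 0.6
gripper_force: 0.0
```

Emit:
{"fn": "send_rows", "kwargs": {
  "steps": [
    [[0, 0, 0.8, 0, 0], [0, -0.25, 0, 0, 0], [0, -0.25, 0, 0, 0], [0, -0.2, 0, 0, 0], [0, -0.2, 0, 0, 0]]
  ]
}}

```text
time_s: 5.52
ee_pos: [592.9, 184.4, 130.6]
ee_rot: [-180.0, 0.0, 100.3]
force: [1.7, -0.1, 0.5]
gripper_width: 0.6
gripper_force: 0.4
```

Emit:
{"fn": "send_rows", "kwargs": {
  "steps": [
    [[0, -0.2, 0, 0, 0], [0, -0.15, 0, 0, 0], [0, -0.15, 0, 0, 0], [0, 0, 0.1, 0, 0], [0, 0, 0.1, 0, 0]]
  ]
}}

```text
time_s: 5.93
ee_pos: [573.3, 181.0, 123.7]
ee_rot: [180.0, 0.0, 100.3]
force: [0.2, -0.2, 0.5]
gripper_width: 0.7
gripper_force: 0.4
```

Emit:
{"fn": "send_rows", "kwargs": {
  "steps": [
    [[0, 0, 0.05, 0, 0], [0, 0, 0.05, 0, 0], [0, 0, 0.05, 0, 0], [0, 0, 0.03, 0, 0], [0, 0, 0, 0, 0]]
  ]
}}

```text
time_s: 6.35
ee_pos: [573.4, 181.0, 122.7]
ee_rot: [179.9, -0.0, 100.3]
force: [-12.2, -2.7, 35.1]
gripper_width: 0.3
gripper_force: 17.7
```

Emit:
{"fn": "send_rows", "kwargs": {
  "steps": [
    [[0, 0, -0.7, 0, 0.66], [0, 0, -0.9, 0, 0.66], [0, 0, -0.5, 0, 0.66]]
  ]
}}

```text
time_s: 6.6
ee_pos: [574.9, 181.3, 203.4]
ee_rot: [179.8, -0.0, 100.3]
force: [0.6, 0.7, 0.9]
gripper_width: 17.3
gripper_force: 0.0
```

```bash
sed -i 's/round(v\/40,2)/round(float(v\/40),2)+0/; s/u=round(-np.radians(w0+dyw\*k\/n-w)\/.12,2)/u=round(float(-np.radians(w0+dyw*k\/n-w)\/.12),2)+0/' h.py
python3 - <<'E'
from h import *
plan([(561.3,-145.3,210,70)],0.66)
E
```

```text
at [574.9 181.3 203.4] 100.3 6.6
[[[-0.8,-0.18,-0.02,0.44,0.66],[-0.8,-0.14,-0.01,0.44,0.66],[-0.81,-0.09,-0.02,0.44,0.66],[-0.82,-0.05,-0.02,0.44,0.66],[-0.82,-0.01,-0.01,0.44,0.66]]]
[[[-0.81,0.03,-0.02,0.44,0.66],[-0.82,0.08,-0.01,0.44,0.66],[-0.8,0.12,-0.02,0.45,0.66],[-0.81,0.17,-0.02,0.44,0.66],[-0.79,0.2,-0.01,0.44,0.66]]]
end [ 561.1 -145.4  209.8] 70.0
```

Emit:
{"fn": "send_rows", "kwargs": {
  "steps": [
    [[-0.8, -0.18, -0.02, 0.44, 0.66], [-0.8, -0.14, -0.01, 0.44, 0.66], [-0.81, -0.09, -0.02, 0.44, 0.66], [-0.82, -0.05, -0.02, 0.44, 0.66], [-0.82, -0.01, -0.01, 0.44, 0.66]]
  ]
}}

```text
time_s: 7.02
ee_pos: [566.8, 16.1, 203.1]
ee_rot: [-180.0, 0.0, 85.1]
force: [1.2, 1.1, 0.9]
gripper_width: 50.8
gripper_force: 0.0
```

Emit:
{"fn": "send_rows", "kwargs": {
  "steps": [
    [[-0.81, 0.03, -0.02, 0.44, 0.66], [-0.82, 0.08, -0.01, 0.44, 0.66], [-0.8, 0.12, -0.02, 0.45, 0.66], [-0.81, 0.17, -0.02, 0.44, 0.66], [-0.79, 0.2, -0.01, 0.44, 0.66]]
  ]
}}

```text
time_s: 7.43
ee_pos: [559.8, -147.5, 206.3]
ee_rot: [-180.0, 0.0, 69.8]
force: [0.9, -0.2, -1.3]
gripper_width: 60.2
gripper_force: 0.0
```

Emit:
{"fn": "send_rows", "kwargs": {
  "steps": [
    [[0, 0, 0, 0, 0.66], [0, 0, 0, 0, 0.66]]
  ]
}}

```text
time_s: 7.6
ee_pos: [559.8, -147.2, 206.1]
ee_rot: [-180.0, -0.0, 69.8]
force: [0.1, 0.4, -0.8]
gripper_width: 60.2
gripper_force: 0.0
```

Run:
```python
from h import *
s=env.state();print(s['ee_pos'],s['ee_rot'],s['gripper_width'])
a=grab('top');b=grab('wrist')
c=np.zeros((600,800,3),np.uint8)
c[:420,:560]=b['pixels'][...,::-1]
k=cv2.resize(a['pixels'][165:305,80:260,::-1],None,fx=1.33,fy=1.33,interpolation=cv2.INTER_CUBIC); c[420:420+min(180,k.shape[0]),:k.shape[1]]=k[:180]
cv2.imwrite('pics/w1.png',c)
P=cloud(a)
for y in(87,-29,-87):
    q0=C+40*X+y*Y; m=np.hypot(P[...,0]-q0[0],P[...,1]-q0[1])<14; print(y,np.percentile(P[...,2][m],[5,50,95,100]).round(1))
```

```text
[ 559.77454485 -147.22000301  206.0682933 ] [-1.79958059e+02 -1.04393909e-02  6.98239053e+01] 60.220648043524776
87 [119.6 122.5 124.9 126.4]
-29 [119.7 122.3 125.  126.9]
-87 [119.8 122.4 124.9 126.1]
```

View pics/w1.png

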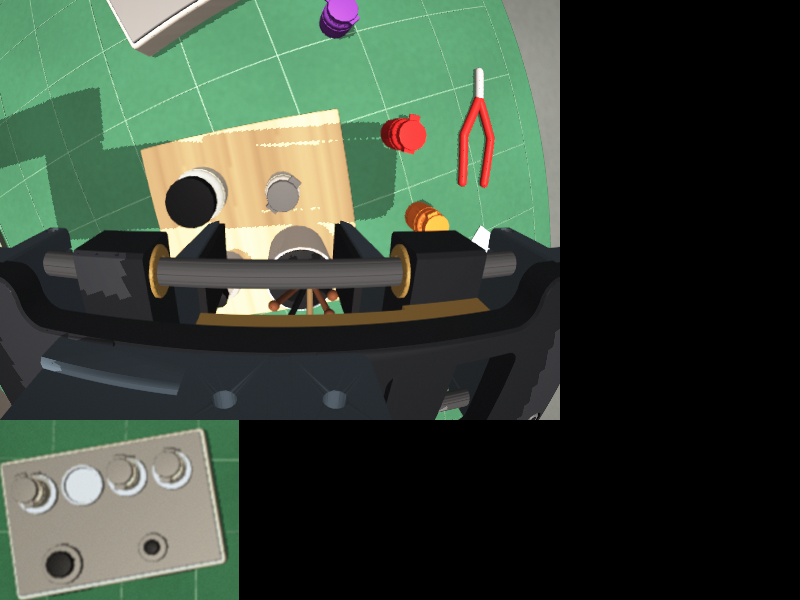

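Run:
```python
from h import *
q=np.concatenate([cloud(load(n)).reshape(-1,3) for n in('top',)])
f=load('scene');q2=cloud(f).reshape(-1,3)
d=np.array([561.3,-145.3])
for nm,q in(('top',q),('scene',q2)):
  m=(q[:,2]>88)&(q[:,2]<158)&(np.abs(q[:,0]-545)<60)&(q[:,1]<-165)&(q[:,1]>-290); q=q[m]
  for yaw in(60,65,70,75,80,85):
    t=np.radians(yaw); px=(q[:,:2]-d)@[np.cos(t),np.sin(t)]; py=(q[:,:2]-d)@[np.sin(t),-np.cos(t)]; k=np.abs(py)<92
    i=np.argsort(-px*k)[:0]; o=np.sort(px[k])[::-1]; print(nm,yaw,o[[0,3,10]].round(1), q[k][np.argmax(px[k])].round())
```

```text
top 60 [-93.1 -94.2 -96.5] [ 551. -247.  135.]
top 65 [-96.5 -97.6 -99.7] [ 551. -247.  135.]
top 70 [ -99.1 -100.2 -102.2] [ 551. -247.  135.]
top 75 [-100.9 -102.  -103.8] [ 550. -247.  136.]
top 80 [-101.8 -103.1 -104.6] [ 550. -247.  136.]
top 85 [-101.9 -103.2 -104.8] [ 550. -247.  136.]
scene 60 [-38.9 -42.6 -45. ] [ 574. -198.   88.]
scene 65 [-42.1 -45.2 -47.5] [ 574. -198.   88.]
scene 70 [-44.9 -46.9 -49.9] [ 574. -198.   88.]
scene 75 [-47.1 -49.  -52. ] [ 549. -191.   89.]
scene 80 [-46.9 -49.7 -53. ] [ 549. -191.   89.]
scene 85 [-46.3 -51.  -52.8] [ 549. -191.   89.]
```

Emit:
{"fn": "send_rows", "kwargs": {
  "steps": [
    [[0.06, 0.02, 0.8, 0, 0.66], [0, 0, 0.8, 0, 0.66], [0, 0, 0.8, 0, 0.66], [0, 0, 0.6, 0, 0.66], [0, 0, 0, 0, 0.66]]
  ]
}}

```text
time_s: 8.12
ee_pos: [557.8, -141.2, 81.7]
ee_rot: [-179.4, 0.0, 70.1]
force: [-0.8, 0.9, 0.0]
gripper_width: 60.1
gripper_force: 0.0
```

Emit:
{"fn": "send_rows", "kwargs": {
  "steps": [
    [[0, 0, 0.5, 0, 0.66], [0, 0, 0.5, 0, 0.66], [0, 0, 0.4, 0, 0.66], [0, 0, 0.2, 0, 0.66], [0, 0, 0, 0, 0.66]]
  ]
}}

```text
time_s: 8.53
ee_pos: [561.2, -142.8, 22.2]
ee_rot: [-179.9, 0.0, 70.1]
force: [0.1, -0.9, 0.0]
gripper_width: 60.1
gripper_force: 0.0
```

Emit:
{"fn": "send_rows", "kwargs": {
  "steps": [
    [[-0.05, 0, 0.05, 0, 0.5], [0, 0, 0, 0, 0], [0, 0, 0, 0, 0], [0, 0, 0, 0, 0], [0, 0, 0, 0, 0]]
  ],
  "squeeze": 15
}}

```text
time_s: 8.95
ee_pos: [561.5, -145.9, 21.8]
ee_rot: [179.9, -0.0, 70.0]
force: [0.4, 0.8, 3.1]
gripper_width: 35.6
gripper_force: 15.0
```

Emit:
{"fn": "send_rows", "kwargs": {
  "steps": [
    [[0, 0, 0, 0, 0], [0, 0, 0, 0, 0], [0, 0, 0, 0, 0]]
  ]
}}

```text
time_s: 9.2
ee_pos: [561.6, -145.9, 21.7]
ee_rot: [179.9, -0.0, 70.0]
force: [0.5, -0.5, 5.8]
gripper_width: 35.7
gripper_force: 15.0
```

Emit:
{"fn": "send_rows", "kwargs": {
  "steps": [
    [[0, 0, -0.2, 0, 0], [0, 0, -0.5, 0, 0], [0, 0, -0.8, 0, 0], [0, 0, -0.8, 0, 0], [0, 0, -0.8, 0, 0]]
  ]
}}

```text
time_s: 9.62
ee_pos: [559.8, -145.5, 145.7]
ee_rot: [-179.9, 0.0, 70.0]
force: [1.0, -0.6, -1.6]
gripper_width: 35.4
gripper_force: 15.0
```

Emit:
{"fn": "send_rows", "kwargs": {
  "steps": [
    [[0, 0, -0.8, 0, 0], [0, 0, -0.5, 0, 0], [0, 0, 0, 0, 0]]
  ]
}}

```text
time_s: 9.87
ee_pos: [562.9, -146.3, 201.9]
ee_rot: [179.5, -0.0, 70.0]
force: [0.4, 0.2, -0.7]
gripper_width: 35.8
gripper_force: 15.0
```

Run:
```python
from h import *
s=env.state();print(s['gripper_width'],s['gripper_force'])
plan([(564.7,239.3,190,100.3)],0,0.75)
```

```text
35.77404147227626 14.99530692701228
at [ 562.9 -146.3  201.9] 70.0 9.8667
[[[0.7,-0.25,0.02,-0.34,0],[0.71,-0.22,0.03,-0.34,0],[0.71,-0.2,0.02,-0.34,0],[0.72,-0.16,0.02,-0.34,0],[0.73,-0.13,0.02,-0.34,0]]]
[[[0.74,-0.11,0.03,-0.34,0],[0.74,-0.07,0.02,-0.33,0],[0.74,-0.05,0.02,-0.34,0],[0.74,-0.01,0.03,-0.34,0],[0.74,0.01,0.02,-0.34,0]]]
[[[0.74,0.05,0.02,-0.34,0],[0.74,0.08,0.03,-0.34,0],[0.73,0.1,0.02,-0.34,0]]]
end [564.6 239.2 189.9] 100.3
```

Emit:
{"fn": "send_rows", "kwargs": {
  "steps": [
    [[0.7, -0.25, 0.02, -0.34, 0], [0.71, -0.22, 0.03, -0.34, 0], [0.71, -0.2, 0.02, -0.34, 0], [0.72, -0.16, 0.02, -0.34, 0], [0.73, -0.13, 0.02, -0.34, 0]]
  ]
}}

```text
time_s: 10.28
ee_pos: [560.1, 3.6, 190.6]
ee_rot: [-179.8, 0.0, 81.8]
force: [-0.1, 0.4, -0.4]
gripper_width: 35.2
gripper_force: 15.0
```

Emit:
{"fn": "send_rows", "kwargs": {
  "steps": [
    [[0.74, -0.11, 0.03, -0.34, 0], [0.74, -0.07, 0.02, -0.33, 0], [0.74, -0.05, 0.02, -0.34, 0], [0.74, -0.01, 0.03, -0.34, 0], [0.74, 0.01, 0.02, -0.34, 0]]
  ]
}}

```text
time_s: 10.7
ee_pos: [560.5, 152.1, 185.7]
ee_rot: [-179.8, 0.1, 93.4]
force: [0.6, 1.1, -0.1]
gripper_width: 35.2
gripper_force: 15.0
```

Emit:
{"fn": "send_rows", "kwargs": {
  "steps": [
    [[0.74, 0.05, 0.02, -0.34, 0], [0.74, 0.08, 0.03, -0.34, 0], [0.73, 0.1, 0.02, -0.34, 0], [0, 0, 0, 0, 0], [0, 0, 0, 0, 0]]
  ]
}}

```text
time_s: 11.12
ee_pos: [561.1, 240.7, 182.7]
ee_rot: [-179.8, 0.1, 100.4]
force: [-0.6, -0.4, -1.1]
gripper_width: 35.2
gripper_force: 15.0
```

Run:
```python
from h import *
s=env.state();print(s['ee_pos'],s['ee_rot'],s['gripper_width'],s['force'])
b=grab('wrist'); c=cv2.resize(b['pixels'][100:300,180:400,::-1],None,fx=3,fy=3,interpolation=cv2.INTER_CUBIC)
cv2.imwrite('pics/w2.png',c)
```

```text
[561.13320196 240.70172493 182.74843748] [-1.79789411e+02  7.13782471e-02  1.00439426e+02] 35.20380131201257 [-0.60268539 -0.42619496 -1.11480169]
```

View pics/w2.png

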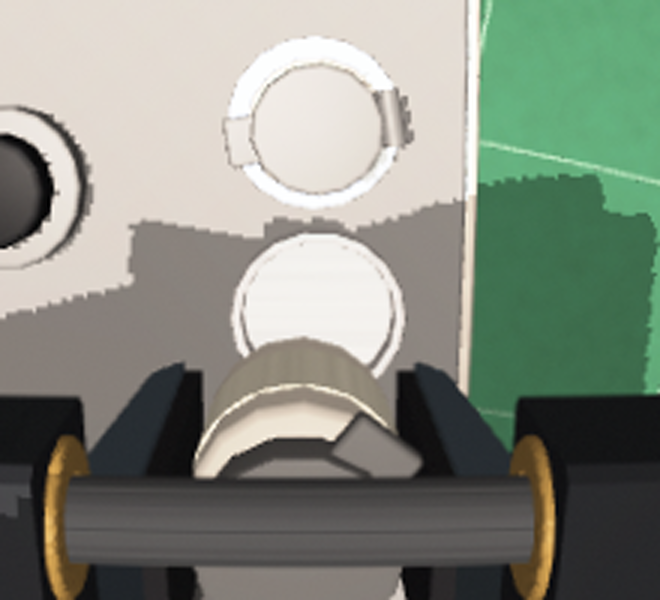

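The bottle hangs upright in the grip, bottom around (302,370). The cradle centre is at (318,310), so it needs about 4 mm more along +shaker x. I'll correct, lower part way and re-measure.

Emit:
{"fn": "send_rows", "kwargs": {
  "steps": [
    [[-0.05, 0.09, 0.6, 0, 0], [0, 0, 0.7, 0, 0], [0, 0, 0.5, 0, 0], [0, 0, 0.2, 0, 0], [0, 0, 0, 0, 0]]
  ]
}}

```text
time_s: 11.58
ee_pos: [564.7, 236.6, 102.2]
ee_rot: [-179.7, 0.1, 100.2]
force: [0.0, -1.6, -1.0]
gripper_width: 35.3
gripper_force: 15.0
```

Emit:
{"fn": "send_rows", "kwargs": {
  "steps": [
    [[0, 0, 0, 0, 0], [0, 0, 0, 0, 0]]
  ]
}}

```text
time_s: 11.75
ee_pos: [567.4, 238.4, 106.2]
ee_rot: [179.8, -0.0, 100.3]
force: [-0.4, 0.1, -1.3]
gripper_width: 35.2
gripper_force: 15.0
```

Run:
```python
from h import *
s=env.state();print(s['ee_pos'],s['ee_rot'],s['gripper_width'],s['force'])
b=grab('wrist'); a=cv2.resize(b['pixels'][130:290,200:360,::-1],(400,400),interpolation=cv2.INTER_CUBIC)
f=grab('scene'); k=cv2.resize(f['pixels'][230:370,280:420,::-1],(400,400),interpolation=cv2.INTER_CUBIC)
cv2.imwrite('pics/w3.png',np.hstack([a,k]))
```

```text
[567.3514973  238.44838543 106.21832766] [ 1.79846842e+02 -2.34029008e-02  1.00259867e+02] 35.1607578868639 [-0.38959826  0.08595728 -1.25534546]
```

View pics/w3.png

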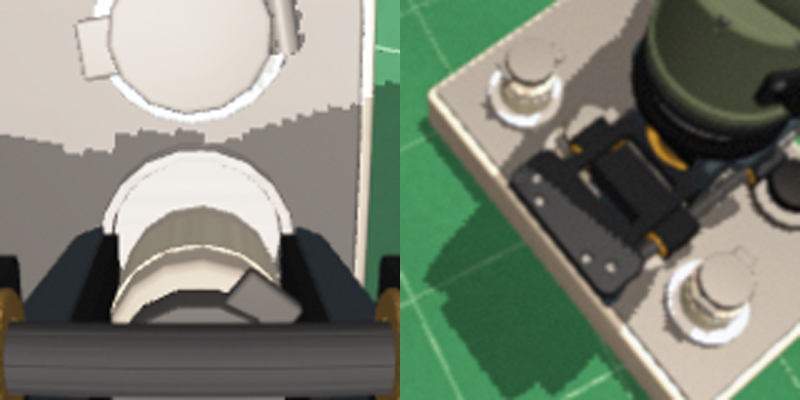

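The wrist view shows the bottle and the cradle ring both centred near column 200, so they are aligned. Lowering gently.

Emit:
{"fn": "send_rows", "kwargs": {
  "steps": [
    [[0.03, -0.03, 0.2, 0, 0], [0, 0, 0.2, 0, 0], [0, 0, 0.1, 0, 0], [0, 0, 0.05, 0, 0], [0, 0, 0, 0, 0]]
  ]
}}

```text
time_s: 12.27
ee_pos: [564.3, 239.4, 81.7]
ee_rot: [-179.9, 0.0, 100.3]
force: [-0.3, -0.0, -1.1]
gripper_width: 35.4
gripper_force: 15.0
```

Emit:
{"fn": "send_rows", "kwargs": {
  "steps": [
    [[0, 0, 0.05, 0, 0], [0, 0, 0.03, 0, 0], [0, 0, 0, 0, 0]]
  ]
}}

```text
time_s: 12.52
ee_pos: [564.9, 239.5, 79.3]
ee_rot: [-180.0, 0.0, 100.3]
force: [-0.2, -0.6, -1.5]
gripper_width: 35.6
gripper_force: 15.0
```

Emit:
{"fn": "send_rows", "kwargs": {
  "steps": [
    [[0, 0, 0.03, 0, 0], [0, 0, 0.02, 0, 0], [0, 0, 0, 0, 0]]
  ]
}}

```text
time_s: 12.77
ee_pos: [565.2, 239.7, 78.8]
ee_rot: [179.9, -0.0, 100.3]
force: [-1.0, 0.2, 4.6]
gripper_width: 35.4
gripper_force: 15.0
```

Contact is at the expected height (78.8 mm), so I release.

Emit:
{"fn": "send_rows", "kwargs": {
  "steps": [
    [[0, 0, 0, 0, 0.42], [0, 0, 0, 0, 0.48], [0, 0, 0, 0, 0.52], [0, 0, 0, 0, 0.52]]
  ]
}}

```text
time_s: 13.1
ee_pos: [564.9, 239.5, 77.4]
ee_rot: [-180.0, 0.0, 100.3]
force: [0.1, -0.6, -0.8]
gripper_width: 47.5
gripper_force: 0.0
```

Emit:
{"fn": "send_rows", "kwargs": {
  "steps": [
    [[0, 0, -0.2, 0, 0.52], [0, 0, -0.5, 0, 0.52], [0, 0, -0.8, 0, 0.52], [0, 0, -0.8, 0, 0.52], [0, 0, -0.5, 0, 0.52]]
  ]
}}

```text
time_s: 13.52
ee_pos: [566.0, 240.0, 193.4]
ee_rot: [179.7, -0.1, 100.3]
force: [0.2, 0.3, -0.9]
gripper_width: 47.6
gripper_force: 0.0
```

Run:
```python
from h import *
plan([loc(-75,40,180)],0,0.8)
print(loc(-75,40,180), ((np.array([464.4,261.3])-C)@X,(np.array([464.4,261.3])-C)@Y))
plan([(464.4,261.3,170,100.3)],0,0.8)
```

```text
at [566.  240.  193.4] 100.3 13.5167
[[[0.06,-0.72,0.08,0.0,0],[0.07,-0.73,0.09,0.0,0],[0.06,-0.72,0.08,0.0,0],[0.07,-0.73,0.09,0.0,0]]]
end [450.  229.5 179.8] 100.3
(np.float64(450.0474818862193), np.float64(229.41697920356464), 180, 100.3) (np.float64(-55.16796450450141), np.float64(68.79604416265572))
at [566.  240.  193.4] 100.3 13.5167
[[[0.24,-0.6,0.15,0.0,0],[0.25,-0.6,0.14,0.0,0],[0.24,-0.6,0.15,0.0,0],[0.25,-0.6,0.15,0.0,0]]]
end [464.6 261.4 169.8] 100.3
```

Emit:
{"fn": "send_rows", "kwargs": {
  "steps": [
    [[0.24, -0.6, 0.0, 0, 0], [0.25, -0.6, 0.1, 0, 0], [0.24, -0.6, 0.15, 0, 0], [0.25, -0.6, 0.15, 0, 0], [0, 0, 0, 0, 0]]
  ]
}}

```text
time_s: 13.93
ee_pos: [458.3, 260.7, 173.0]
ee_rot: [-179.7, 0.0, 100.4]
force: [-0.7, -0.5, -0.4]
gripper_width: 16.8
gripper_force: 0.0
```

Emit:
{"fn": "send_rows", "kwargs": {
  "steps": [
    [[0, 0, 0, 0, 0], [0, 0, 0, 0, 0], [0, 0, 0, 0, 0]]
  ]
}}

```text
time_s: 14.18
ee_pos: [464.7, 261.1, 174.1]
ee_rot: [179.9, -0.0, 100.3]
force: [0.5, -0.6, 0.6]
gripper_width: 0.4
gripper_force: 0.0
```

Run:
```python
from h import *
s=env.state();print(s['ee_pos'],s['ee_rot'],s['gripper_width'],s['force'])
f=grab('scene');w=grab('wrist')
k=cv2.resize(f['pixels'][220:380,280:440,::-1],(400,400),interpolation=cv2.INTER_CUBIC)
cv2.imwrite('pics/s4.png',np.hstack([k,cv2.resize(w['pixels'][:300,130:430,::-1],(400,400))]))
P=cloud(f).reshape(-1,3)
for y in(87,29,-29,-87):
    q=C+40*X+y*Y; m=(np.hypot(P[:,0]-q[0],P[:,1]-q[1])<14)&(P[:,2]<140); print(y,m.sum(),np.percentile(P[m,2],[50,90,100]).round(1))
```

```text
[464.66534939 261.06847881 174.0860652 ] [ 1.79903612e+02 -1.24014794e-02  1.00277530e+02] 0.42260094064019127 [ 0.46540566 -0.63819197  0.58750654]
87 220 [123.1 124.3 125.9]
29 197 [122.9 124.4 125.2]
-29 164 [122.8 124.2 124.9]
-87 153 [122.9 124.3 125.4]
```

View pics/s4.png

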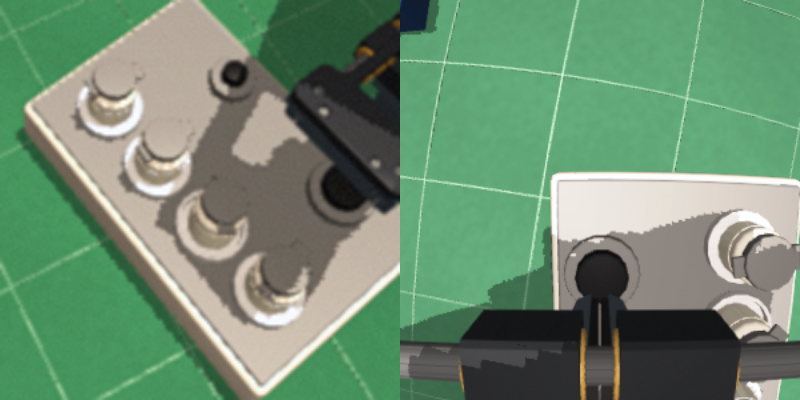

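The image shows all four bottles upright with tops at 123 mm, bottle_d in the cradle at (215,225), and the fingers over the wide button at (600,275). Now I press start.

Emit:
{"fn": "send_rows", "kwargs": {
  "steps": [
    [[0, 0, 0.8, 0, 0], [0, 0, 0.7, 0, 0], [0, 0, 0.5, 0, 0], [0, 0, 0, 0, 0], [0, 0, 0, 0, 0]]
  ]
}}

```text
time_s: 14.7
ee_pos: [463.6, 260.6, 92.9]
ee_rot: [-179.9, 0.0, 100.3]
force: [0.9, 0.2, 0.9]
gripper_width: 0.5
gripper_force: 0.0
```

Emit:
{"fn": "send_rows", "kwargs": {
  "steps": [
    [[0, 0, 0.1, 0, 0], [0, 0, 0.1, 0, 0], [0, 0, 0.1, 0, 0], [0, 0, 0.05, 0, 0], [0, 0, 0, 0, 0]]
  ]
}}

```text
time_s: 15.12
ee_pos: [464.5, 261.4, 80.2]
ee_rot: [179.8, -0.0, 100.3]
force: [1.8, 0.3, 2.5]
gripper_width: -0.1
gripper_force: 1.5
```

Emit:
{"fn": "send_rows", "kwargs": {
  "steps": [
    [[0, 0, 0.08, 0, 0], [0, 0, 0.05, 0, 0], [0, 0, 0.03, 0, 0], [0, 0, 0, 0, 0]]
  ]
}}

```text
time_s: 15.45
ee_pos: [464.5, 261.4, 76.0]
ee_rot: [179.8, -0.0, 100.3]
force: [-1.4, -1.9, 19.1]
gripper_width: 0.1
gripper_force: 9.8
```

Emit:
{"fn": "send_rows", "kwargs": {
  "steps": [
    [[0, 0, 0, 0, 0], [0, 0, -0.4, 0, 0], [0, 0, -0.8, 0, 0], [0, 0, -0.9, 0, 0], [0, 0, -0.9, 0, 0]]
  ]
}}

```text
time_s: 15.87
ee_pos: [462.1, 260.3, 193.5]
ee_rot: [-179.8, 0.1, 100.3]
force: [0.4, 0.0, 1.0]
gripper_width: 0.2
gripper_force: 0.0
```

Emit:
{"fn": "send_rows", "kwargs": {
  "steps": [
    [[-0.6, -0.6, 0, 0, 0], [-0.8, -0.4, 0, 0, 0], [-0.8, 0, 0, 0, 0], [-0.8, 0, 0, 0, 0], [0, 0, 0, 0, 0]]
  ]
}}

```text
time_s: 16.28
ee_pos: [444.9, 131.5, 192.8]
ee_rot: [-179.9, 0.1, 100.1]
force: [0.1, -0.2, -0.4]
gripper_width: 0.6
gripper_force: 0.0
```

Emit:
{"fn": "send_rows", "kwargs": {
  "steps": [
    [[-0.8, 0, 0, 0, 0], [-0.6, 0, 0, 0, 0], [0, 0, 0, 0, 0], [0, 0, 0, 0, 0]]
  ]
}}

```text
time_s: 16.62
ee_pos: [455.1, 80.3, 192.6]
ee_rot: [-179.9, -0.0, 100.2]
force: [-0.1, 0.2, -1.1]
gripper_width: 0.2
gripper_force: 0.0
```

Run:
```python
from h import *
f=grab('top'); P=cloud(f).reshape(-1,3)
for n,q,r in [(y,C+40*X+y*Y,13) for y in(87,29,-29,-87)]+[('start',np.array([464.4,261.3]),13),('stop',np.array([486,147.8]),7)]:
    m=(np.hypot(P[:,0]-q[0],P[:,1]-q[1])<r); print(n,m.sum(),np.percentile(P[m,2],[10,50,90]).round(1))
cv2.imwrite('pics/t5.png',cv2.resize(f['pixels'][...,::-1],(800,600)))
```

```text
87 206 [120.6 122.5 124.6]
29 208 [120.5 122.4 124.1]
-29 202 [120.8 122.4 124.1]
-87 206 [120.7 122.5 124.3]Traceback (most recent call last):
  File "<stdin>", line 4, in <module>
    return _quantile_unchecked(
        a, q, axis, out, overwrite_input, method, keepdims, weights)
    return _ureduce(a,
                    func=_quantile_ureduce_func,
    ...<5 lines>...
                    overwrite_input=overwrite_input,
                    method=method)
    r = func(a, **kwargs)
    result = _quantile(arr,
                       quantiles=q,
    ...<2 lines>...
                       out=out,
                       weights=wgt)
    slices_having_nans = np.isnan(arr[-1, ...])
                                  ~~~^^^^^^^^^
IndexError: index -1 is out of bounds for axis 0 with size 0
```

Run:
```python
from h import *
f=grab('scene'); P=cloud(f).reshape(-1,3)
for n,q,r in [('start',(464.4,261.3),12),('stop',(486,147.8),7),('thin',(474,-118),15),('glue',(467,-212),8)]:
    m=(np.hypot(P[:,0]-q[0],P[:,1]-q[1])<r)&(P[:,2]<160); print(n,m.sum(),np.percentile(P[m,2],[10,50,90]).round(1) if m.any() else '')
print(env.job_done())
```

```text
start 126 [82.6 84.  85.3]
stop 30 [82.7 83.9 85.3]
thin 100 [74.4 75.8 77.1]
glue 44 [74.9 94.3 97.7]
the job is handed in; nothing more can be done
None
```

The job is handed in at about 17 s: bottle_d stands upright in the cradle, both open caps are pressed shut, and the start button was pressed fully down and came back up; the narrow button still reads up, and the thinner and glue look undisturbed, but I did not re-check the brush cup at the end.

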